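# Stow a reagent jar in the stayed-lid chest

### The arm

A 7-joint arm with a two-finger parallel gripper is mounted at the origin on the work surface; the furniture and walls round the work are solid. World frame = base frame: x ahead of the robot, y to its left, z up, the work surface at z = 0. Lengths are in mm, angles in degrees, forces in N, time in s.
With the tool pointing down it reaches from about 400 to 925 mm from the base axis. Payload 4.1 kg.
Tool frame: the origin (TCP) lies at the very end of the fingers, on their centre line; the grasp point (between the pads) lies 19 mm behind it; z points along the fingers, y is the line along which they close (so a half turn about z gives the same grasp; the last joint's range is limited). The gripper opens to 85 mm and grips with 20 to 120 N. Pads are 22 mm wide; open, the fingers measure 114 mm over their backs; the gripper's body (76 mm by 85 mm) begins 54 mm behind the grasp point. The pads swing forward as they close: fully open they stand 13 mm farther back than shut.
Start: joints at [-79.928, 22.827, 2.584, 88.041, -1.071, 69.15, -2.905], TCP at [176.358, 625.653, 231.347] pointing down, gripper open.
Joint ranges: [-161.44, 161.44], [-28.35, 127.94], [-78.24, 83.42], [0, 140.83], [-78.03, 258.03], [13.02, 114.36], [-168.23, 168.23]. Speed limits (degrees/s): [147.25, 147.25, 180, 180, 180, 180, 180].

### API

Orientations are given as [roll, pitch, yaw] about the fixed x, y, z axes, in that order (R = Rz(yaw) Ry(pitch) Rx(roll)).
In Python, from rig import status, vision, job gives the robot as it stands. The module is installed in compiled form; this text tells all that it offers.
- The arm moves only by the tool drive_tool, never from a script. Its argument "increments" is a list of rows, each an object of numbers: "tx", "ty", "tz": the shift along the world's x, y, z in mm; "rx", "ry", "rz": the turn, a rotation vector about the world's x, y, z in rad; "jaw": the opening, from -1 (shut) to 1 (fully open). A call has 1 to 12 rows; each row shifts and turns the commanded pose from where the row before left it; what a row does not reach is not made up. A row lasts 1/8 s, in which the tool goes at most 62.5 mm and 10.7 degrees, less where a joint would pass 70% of its speed; a pose out of reach is approached as far as the arm can. A call is refused whole if a number of a shift passes 62.5 or a number of a turn 0.188, either way. A call with a gripper value outside its range is refused whole. The fingers move at their own pace and stop on an object; the grip force is fixed at half the most. Time passes only in rows, so rows that do not move let the fingers close. It gives the time, the measured TCP pose, the force, the opening and the grip force at its end, in the units of the state.
- status.get_state(): the state, without advancing time (a new reading comes with each control period).
- vision.get_image(name): name is "scene" or "top" or "wrist"; returns a dict with "color" (400x640x3 uint8, red, green, blue), "vertical_fov" (degrees; the focal length in pixels is half the picture's height over the tangent of half this angle, whatever the lens; pixels are square), "cx", "cy" (the principal point, pixels), "dist_coeffs" ([k1, k2, p1, p2, k3] as OpenCV has them; the pictures are not rectified), "rvec" (rotation vector, rad) and "tvec" (3), from world to camera coordinates, as OpenCV has them; the wrist camera has in their place "hand_eye" (4x4, takes a point from camera to tool coordinates, whose origin is the TCP and whose axes are the flange's). Camera axes: x right, y down, z forward; pixel columns grow to the right and rows downward; lengths in mm; the calibration is good to about 2 mm. A picture is of the moment at which its call begins: read the wrist's pose just before it. There is no depth.
- job.finish_job(): hands the job in; it is judged then, once.
The state is a dict: "time": time; "q": joint angles; "joint_vel": joint speeds; "tau": joint torques, N m; "tcp_pos": TCP position; "eef_rot": TCP orientation; "force": force on the tool from outside, world axes, zero at the start; "moment": the same for the moment, N m; "width": opening from 0.0 (shut) to 1.0 (fully open); "grasp_force": force on a finger pad.
Only numpy, scipy, OpenCV 4.12 (cv2) and the standard library are available. Lean on these libraries where they do the work, as an engineer would, in place of code of your own. Each camera call takes 0.05 s, during which the arm holds its last target. There are 200 camera calls.

### The job

Raise the chest's lid by its handle until the folding stay on its side snaps straight, and let go so that the lid stands open by itself. Stand the small reagent jar upright in the chest, then break the knee of the stay downward by its black knob and let the lid down under control, without dropping it, until the chest is shut with the jar standing inside. Do not knock over or push about the big jar, the dropper bottle or the small cup.

Things in the scene. Friction and masses are not known exactly. Their poses are not given: they have to be found in the camera images.
- chest: Grey open-topped chest fixed to the worktop, 160 (x) x 220 (y) x 115 mm high, walls 6 mm. Origin: centre of its underside; its x axis points from the front (towards the robot) to the hinged back, y to the side that carries the stay, z up.
- chest_floor (a point): Centre of the chest's inner floor (148 x 208 mm), 6 mm above the worktop; the rim is 109 mm above it.
- hinge (a point): Middle of the lid's hinge line, on the chest's top back edge at the height of the rim; the hinge runs along the chest's y.
- handle (a point): Middle of the lid's handle: a round steel bar, 12 mm diameter, 122 mm long along the chest's y, 45 mm in front of the lid's front edge (39 mm clear gap), on two thin rods 55 mm either side of the middle. 205 mm from the hinge line, 4 mm above the rim when shut. The lid is an aluminium plate 160 x 220 x 8 mm, 0.9 kg.
- lid (a joint): Angle of the lid: 0 shut, 1.309 rad with the stay straight (the most it opens). Damped, but unless the stay is locked or the knob or lid is held, it falls shut at 3 to 5 rad/s; letting go within the last 0.1 rad does no harm.
- stay_pivot (a point): Point on the axis of the stay's fixed lower pivot, level in y with the middle of the knob: 122 mm in front of the hinge line, 22 mm below the rim, 60 mm out from the side wall. The knob moves on a circle of 76.5 mm about it, in the chest's x-z plane. The stay is two flat steel bars of 76.5 mm close beside the chest's wall.
- knee_knob (a point): Middle of the black knob on the stay's knee: freely turning cylinder, 20 mm diameter, 36 mm long, along the chest's y, its middle 60 mm out from the chest's +y side. Lid shut: it hangs 57 mm in front of the hinge line, 62 mm below the rim. Stay straight: 71 mm in front of the hinge line, 35 mm above the rim. Between, it moves almost straight up or down.
- stay_up (a joint): Knee of the stay: 0 lid shut, 2.647 rad straight, 2.787 at its stop just past straight (locked). A light spring takes the knee past straight once the lid has been raised fully to its stop and is let go. About 1 to 3 N down on the knob breaks the knee; the knob then goes down as the lid falls, and holding the knob holds the lid.
- small_jar_center (a point): Centre (half-way up) of the small white reagent jar, 50 mm diameter, 98 mm high, standing on the worktop, z up.
- big_jar: Big white reagent jar, 70 mm diameter, 136 mm high, origin at the centre of its underside. To be left alone.
- dropper: Small white dropper bottle, 27 mm diameter, 85 mm high, origin at its underside. To be left alone.
- cup: Small white cup, 45 mm diameter, 30 mm high, origin at its underside. To be left alone.
Mind the look-alikes: they are no part of the job. What is shaped like the part that bears small_jar_center but orange is not meant.

How it is judged (in metres and radians):
On the way, in this order (a step that is already met when the one before it is completed fails the run):
1. the lid stands open on its locked stay, with nothing of the robot touching chest, lid or stay (value of joint stay_up above 2.7 rad and value of joint lid above 1.27 rad and contact force between chest and the arm below 0.2 N and contact force between chest and the fingers below 0.2 N), for 0.2 s.
2. the small jar stands released on the chest's floor, with the stay still locked (value of joint stay_up above 2.7 rad and x of small_jar_center in the frame of chest_floor between -0.06 and 0.06 m and y of small_jar_center in the frame of chest_floor between -0.09 and 0.09 m and z of small_jar_center in the frame of chest_floor between 0.042 and 0.057 m and angle between small_jar_center's own z axis and vertical below 0.15 rad and contact force between the fingers and anything else below 0.2 N), for 0.2 s.
At the end, for the whole second after the job is handed in: The lid is shut (within 0.03 rad) and the small jar stands upright (within 0.15 rad) on the floor inside the chest (value of joint lid below 0.03 rad and x of small_jar_center in the frame of chest_floor between -0.06 and 0.06 m and y of small_jar_center in the frame of chest_floor between -0.09 and 0.09 m and z of small_jar_center in the frame of chest_floor between 0.042 and 0.057 m and angle between small_jar_center's own z axis and vertical below 0.15 rad); the robot touches nothing.
It fails at once if the lid drops: it falls faster than 2 rad/s while it is between 0.35 and 0.12 rad from shut (value of joint lid between 0.12 and 0.35 rad and velocity of joint lid below -2 rad/s).
It fails at once if the big jar, the dropper bottle or the cup is shifted more than 30 mm or tipped more than 0.5 rad (distance of any of big_jar, dropper, cup from where it was at the start of the episode above 0.03 m or angle between any of big_jar, dropper, cup's own z axis and vertical above 0.5 rad).
It also fails if it takes over 72 s, if anything falls off the work surface, if the arm or the gripper's body presses on something with over 40 N, if the wrist force passes 120 N, or if a joint passes its speed limit or range.

## Working session

There is one attempt and no reset: what is moved stays moved. The work goes in short steps, Python scripts to look and compute and a tool call to move; the robot and the scene stay as the last step left them, time stands still between calls to the robot, and variables do not carry over. Pictures are saved under pics/ and viewed, at most 10 in all, crops included, and the job is handed in when it is done.

Besides the shell and the picture viewer there is one more tool, called after "Request:" as a command line: name --argument value ..., lists and objects as JSON in quotes. drive_tool: Moves the arm, as the interface text tells. Its arguments: {"type":"object","properties":{"increments":{"type":"array","items":{"type":"object","properties":{"tx":{"type":"number"},"ty":{"type":"number"},"tz":{"type":"number"},"rx":{"type":"number"},"ry":{"type":"number"},"rz":{"type":"number"},"jaw":{"type":"number"}}}}},"required":["increments"]}

```bash
mkdir -p pics
cat > h.py <<'E'
import numpy as np, cv2
from rig import status, vision, job
from scipy.spatial.transform import Rotation as R
def grab(n):
    s=status.get_state(); im=vision.get_image(n); c=im["color"]; h=c.shape[0]
    f=h/2/np.tan(np.radians(im["vertical_fov"])/2)
    K=np.array([[f,0,im["cx"]],[0,f,im["cy"]],[0,0,1]]); D=np.array(im["dist_coeffs"],float)
    if "rvec" in im:
        Rm=cv2.Rodrigues(np.array(im["rvec"],float))[0]; t=np.array(im["tvec"],float).ravel()
        Rc=Rm.T; o=-Rm.T@t
    else:
        H=np.array(im["hand_eye"]); Rt=R.from_euler('xyz',s["eef_rot"],degrees=True).as_matrix()
        Rc=Rt@H[:3,:3]; o=Rt@H[:3,3]+np.array(s["tcp_pos"])
    return dict(c=c,K=K,D=D,R=Rc,o=o)
def ray(v,p):
    u=cv2.undistortPoints(np.array([[p]],float),v["K"],v["D"])[0,0]
    d=v["R"]@np.array([u[0],u[1],1]); return v["o"],d/np.linalg.norm(d)
def onz(v,p,z):
    o,d=ray(v,p); return o+d*(z-o[2])/d[2]
def tri(rs):
    A=sum(np.eye(3)-np.outer(d,d) for o,d in rs); b=sum((np.eye(3)-np.outer(d,d))@o for o,d in rs)
    X=np.linalg.solve(A,b); return X,[np.linalg.norm((np.eye(3)-np.outer(d,d))@(X-o)) for o,d in rs]
def proj(v,X):
    Rm=v["R"].T; return cv2.projectPoints(np.array(X,float).reshape(-1,3),cv2.Rodrigues(Rm)[0],-Rm@v["o"],v["K"],v["D"])[0].reshape(-1,2)
E
python3 - <<'E'
from h import *
import pickle
V={n:grab(n) for n in("scene","top","wrist")}
pickle.dump(V,open("v0.pkl","wb"))
for n,v in V.items(): cv2.imwrite(f"pics/{n}0.png",v["c"][:,:,::-1]); print(n,v["o"].round(),v["R"][:,2].round(2),v["K"][0,0])
s=status.get_state();print(s)
E
```

```text
scene [-401. -684.  836.] [ 0.64  0.54 -0.55] 396.72114486521707
top [ -66. -214. 1557.] [ 0.34  0.17 -0.92] 515.8554300561457
wrist [102. 645. 373.] [ 0.29 -0.08 -0.95] 296.2231485816155
{'time': 0.15, 'q': array([-79.92829836,  22.86280507,   2.57895938,  88.09560665,
        -1.07197627,  69.14922347,  -2.90493781]), 'joint_vel': array([ 0.08329403, -0.07712534,  0.08036586, -0.27612086, -0.0592254 ,
       -0.02271832, -0.05264435]), 'tau': array([ 1.87921811e-03, -4.75558090e+01,  1.36685070e+00, -2.54515100e+01,
        1.17666178e-02,  6.34761571e-03, -5.82156915e-06]), 'tcp_pos': array([176.19628997, 625.1832028 , 230.50995165]), 'eef_rot': array([-1.79916626e+02,  4.72795335e-03,  1.64263718e+02]), 'force': array([ 0.17125944, -0.07373013, -0.00703636]), 'moment': array([-0.01257488, -0.0194877 , -0.03569632]), 'grasp_force': 0.0, 'width': 0.9999658078101378}
```

View pics/scene0.png

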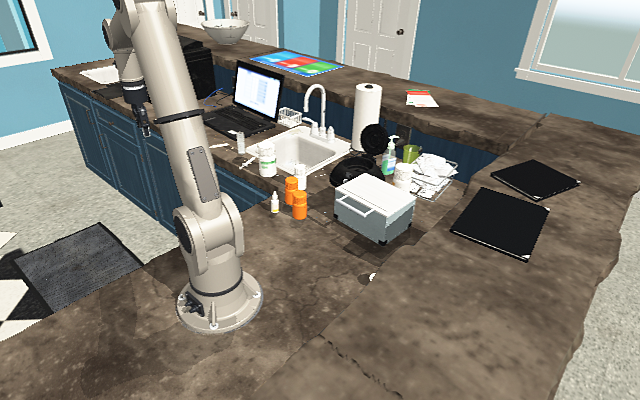

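View pics/top0.png

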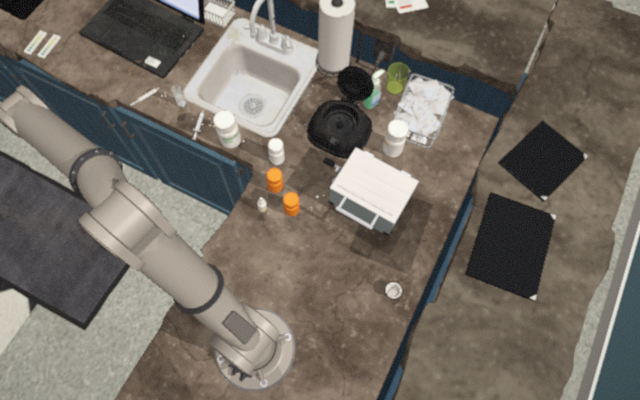

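The top view shows the chest at (373,190) with its handle at (355,213) and the black knob at (330,163). White jar candidates are (228,128), (276,152) and (396,138). There are orange look-alikes at (275,180) and (291,204), the dropper at (262,204), and the cup at (393,290). I'll enlarge this area to confirm.

Run:
```python
from h import *
import pickle
V=pickle.load(open("v0.pkl","rb"))
a=cv2.resize(V["top"]["c"][100:300,200:440],None,fx=3.3,fy=3,interpolation=2)
a=cv2.resize(V["top"]["c"][95:245,205:425],None,fx=3.6,fy=3.6,interpolation=2)[:, :800]
b=cv2.resize(V["scene"]["c"][130:255,230:430],None,fx=4,fy=4,interpolation=2)
cv2.imwrite("pics/topc.png",a[:,:,::-1]);cv2.imwrite("pics/scenec.png",b[:,:,::-1])
t=V["top"]
for n,p in dict(j228=(231,143),j276=(277,163),j396=(393,152),or1=(275,190),cup=(393,296),dr=(262,209)).items(): print(n,onz(t,p,0).round())
```

```text
j228 [546. 407.   0.]
j276 [552. 232.  -0.]
j396 [770. -95.   0.]
or1 [463. 191.   0.]
cup [ 324. -294.    0.]
dr [386. 196.   0.]
```

View pics/topc.png

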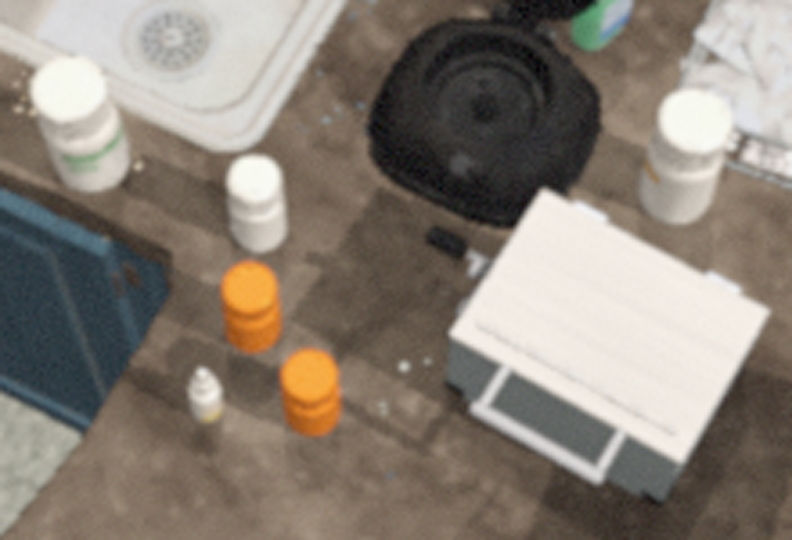

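View pics/scenec.png

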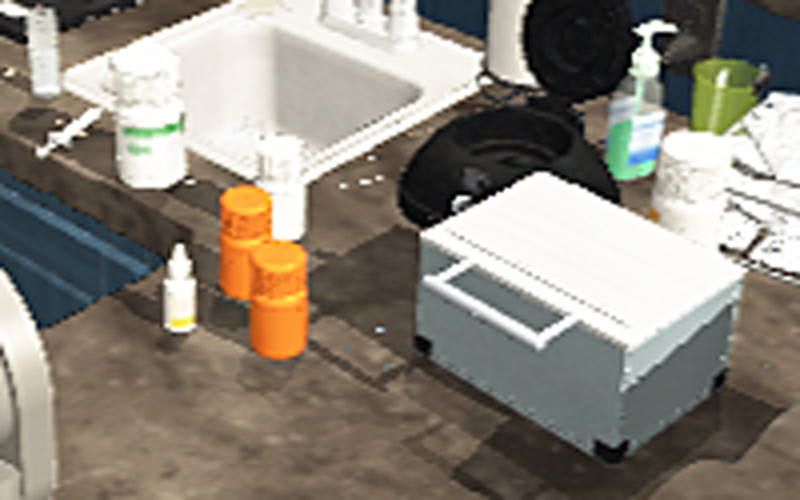

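The only small white jar, about 50 mm in diameter, is at top (276,152). The two bigger white ones at (228,128) and (396,138) are too large, and the orange ones are decoys.

Run:
```python
from h import *
import pickle
V=pickle.load(open("v0.pkl","rb")); t,s=V["top"],V["scene"]
T=lambda x,y:(205+x/3.6-.4,95+y/3.6-.4); S=lambda x,y:(230+x/4-.4,130+y/4-.4)
pts=dict(bl=((547,190),(547,170)),fl=((452,335),(421,237)),fr=((668,465),(625,352)),br=((768,312),(745,268)),
 h1=((474,409),(430,281)),h2=((602,477),(542,344)),jartop=((255,172),(281,142)))
P={}
for n,(a,b) in pts.items():
    X,e=tri([ray(t,T(*a)),ray(s,S(*b))]); P[n]=onz(t,T(*a),123 if n[0] in'bf' else 119 if n[0]=='h' else 98)
    print(n,X.round(),np.round(e,1),P[n].round())
print('jar base',onz(t,T(259,237),0),onz(t,T(257,182),98))
print('knob',onz(t,T(446,242),53))
for a,b in(('fl','bl'),('fr','br'),('fr','fl'),('br','bl'),('h2','h1')):
    d=P[b]-P[a];print(a,b,np.linalg.norm(d[:2]).round(),np.degrees(np.arctan2(d[1],d[0])).round(1))
```

```text
bl [668.   3. 121.] [1.1 1.1] [666.   3. 123.]
fl [507.  16. 117.] [0.9 0.9] [505.  15. 123.]
fr [ 491. -196.  110.] [3.6 3.6] [ 484. -194.  123.]
br [ 649. -213.  121.] [0.3 0.3] [ 648. -213.  123.]
h1 [457. -31. 117.] [1.2 1.2] [456. -31. 119.]
h2 [ 452. -149.  116.] [0.3 0.3] [ 451. -150.  119.]
jartop [576. 246.  94.] [1.2 1.2] [575. 244.  98.]
jar base [559.87128466 238.39527161   0.        ] [566.97858565 237.6383379   98.        ]
knob [611.93462323  71.53227627  53.        ]
fl bl 161.0 -4.2
fr br 165.0 -6.7
fr fl 209.0 84.1
br bl 216.0 85.2
h2 h1 119.0 87.6
```

The jar stands at about (563,238) and the chest's yaw is about -5°. The handle centre is near (453,-88,119). I'll move above the handle, with the fingers closing along the chest's x.

Request:
drive_tool --increments '[{"tx": 25, "ty": -45, "rz": -0.115, "jaw": 1}, {"tx": 25, "ty": -45, "rz": -0.115, "jaw": 1}, {"tx": 25, "ty": -45, "rz": -0.115, "jaw": 1}, {"tx": 25, "ty": -45, "rz": -0.115, "jaw": 1}, {"tx": 25, "ty": -45, "rz": -0.115, "jaw": 1}, {"tx": 25, "ty": -45, "rz": -0.115, "jaw": 1}, {"tx": 25, "ty": -45, "rz": -0.115, "jaw": 1}, {"tx": 25, "ty": -45, "rz": -0.115, "jaw": 1}, {"tx": 25, "ty": -45, "rz": -0.115, "jaw": 1}, {"tx": 25, "ty": -45, "rz": -0.115, "jaw": 1}, {"tx": 25, "ty": -45, "rz": -0.115, "jaw": 1}, {"tx": 25, "ty": -45, "rz": -0.115, "jaw": 1}]'

```text
invalid input at $.increments[0]: expected keys tx, ty, tz, rx, ry, rz, jaw
```

Request:
drive_tool --increments '[{"tx": 25, "ty": -45, "tz": 2, "rx": 0, "ry": 0, "rz": -0.115, "jaw": 1}, {"tx": 25, "ty": -45, "tz": 2, "rx": 0, "ry": 0, "rz": -0.115, "jaw": 1}, {"tx": 25, "ty": -45, "tz": 2, "rx": 0, "ry": 0, "rz": -0.115, "jaw": 1}, {"tx": 25, "ty": -45, "tz": 2, "rx": 0, "ry": 0, "rz": -0.115, "jaw": 1}, {"tx": 25, "ty": -45, "tz": 2, "rx": 0, "ry": 0, "rz": -0.115, "jaw": 1}, {"tx": 25, "ty": -45, "tz": 2, "rx": 0, "ry": 0, "rz": -0.115, "jaw": 1}, {"tx": 25, "ty": -45, "tz": 2, "rx": 0, "ry": 0, "rz": -0.115, "jaw": 1}, {"tx": 25, "ty": -45, "tz": 2, "rx": 0, "ry": 0, "rz": -0.115, "jaw": 1}, {"tx": 25, "ty": -45, "tz": 0, "rx": 0, "ry": 0, "rz": -0.115, "jaw": 1}, {"tx": 25, "ty": -45, "tz": 0, "rx": 0, "ry": 0, "rz": -0.115, "jaw": 1}, {"tx": 25, "ty": -45, "tz": 0, "rx": 0, "ry": 0, "rz": -0.115, "jaw": 1}, {"tx": 0, "ty": -45, "tz": 0, "rx": 0, "ry": 0, "rz": -0.115, "jaw": 1}]'

```text
time: 1.65
tcp_pos: [452.6, 83.6, 247.4]
eef_rot: [179.9, 0.0, 84.9]
force: [0.4, -0.3, 0.1]
width: 1.0
grasp_force: 0.0
```

Request:
drive_tool --increments '[{"tx": 0, "ty": -40, "tz": 0, "rx": 0, "ry": 0, "rz": 0, "jaw": 1}, {"tx": 0, "ty": -40, "tz": 0, "rx": 0, "ry": 0, "rz": 0, "jaw": 1}, {"tx": 0, "ty": -40, "tz": 0, "rx": 0, "ry": 0, "rz": 0, "jaw": 1}, {"tx": 0, "ty": -52, "tz": 0, "rx": 0, "ry": 0, "rz": 0, "jaw": 1}, {"tx": 0, "ty": 0, "tz": 0, "rx": 0, "ry": 0, "rz": 0, "jaw": 0.0}, {"tx": 0, "ty": 0, "tz": 0, "rx": 0, "ry": 0, "rz": 0, "jaw": 0.0}]'

```text
time: 2.4
tcp_pos: [451.2, -85.8, 247.2]
eef_rot: [-180.0, -0.0, 85.2]
force: [-0.3, 0.7, -0.4]
width: 0.606
grasp_force: 0.0
```

Run:
```python
from h import *
import pickle
v=grab("wrist"); pickle.dump(v,open("v1.pkl","wb")); c=v["c"].copy()
s=status.get_state(); print(s["tcp_pos"],s["width"])
for P in [(453,-88,119),(457,-27,119),(448,-149,119)]: print(P,proj(v,P).round())
cv2.imwrite("pics/w1.png",c[:,:,::-1])
```

```text
[451.32778265 -85.1273889  247.13865183] 0.5146018732437547
(453, -88, 119) [[322. 192.]]
(457, -27, 119) [[321. 126.]]
(448, -149, 119) [[322. 251.]]
```

View pics/w1.png

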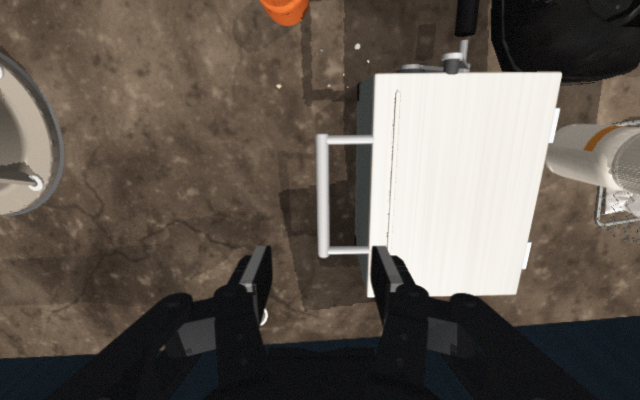

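The handle bar shows at column 322, rows 133–258, where my estimate projects it and aligned with the jaws. Next I descend and grip.

Request:
drive_tool --increments '[{"tx": 2, "ty": -2, "tz": -20, "rx": 0, "ry": 0, "rz": 0, "jaw": -0.2}, {"tx": 0, "ty": 0, "tz": -30, "rx": 0, "ry": 0, "rz": 0, "jaw": -0.2}, {"tx": 0, "ty": 0, "tz": -30, "rx": 0, "ry": 0, "rz": 0, "jaw": -0.2}, {"tx": 0, "ty": 0, "tz": -30, "rx": 0, "ry": 0, "rz": 0, "jaw": -0.2}, {"tx": 0, "ty": 0, "tz": -25, "rx": 0, "ry": 0, "rz": 0, "jaw": -0.2}, {"tx": 0, "ty": 0, "tz": -12, "rx": 0, "ry": 0, "rz": 0, "jaw": -0.2}, {"tx": 0, "ty": 0, "tz": 0, "rx": 0, "ry": 0, "rz": 0, "jaw": -1}, {"tx": 0, "ty": 0, "tz": 0, "rx": 0, "ry": 0, "rz": 0, "jaw": -1}, {"tx": 0, "ty": 0, "tz": 0, "rx": 0, "ry": 0, "rz": 0, "jaw": -1}, {"tx": 0, "ty": 0, "tz": 0, "rx": 0, "ry": 0, "rz": 0, "jaw": -1}]'

```text
time: 3.7
tcp_pos: [452.5, -87.6, 100.4]
eef_rot: [-179.9, -0.1, 85.2]
force: [-4.9, 3.0, 0.1]
width: 0.117
grasp_force: 58.8
```

Request:
drive_tool --increments '[{"tx": 1, "ty": 0, "tz": 18, "rx": 0, "ry": 0, "rz": 0, "jaw": -1}, {"tx": 3, "ty": 0, "tz": 17.5, "rx": 0, "ry": 0, "rz": 0, "jaw": -1}, {"tx": 4, "ty": -0.5, "tz": 17.5, "rx": 0, "ry": 0, "rz": 0, "jaw": -1}, {"tx": 6, "ty": -0.5, "tz": 17, "rx": 0, "ry": 0, "rz": 0, "jaw": -1}, {"tx": 7, "ty": -0.5, "tz": 16, "rx": 0, "ry": 0, "rz": 0, "jaw": -1}, {"tx": 8.5, "ty": -0.5, "tz": 16, "rx": 0, "ry": 0, "rz": 0, "jaw": -1}, {"tx": 10, "ty": -1, "tz": 15, "rx": 0, "ry": 0, "rz": 0, "jaw": -1}, {"tx": 11, "ty": -1, "tz": 14, "rx": 0, "ry": 0, "rz": 0, "jaw": -1}, {"tx": 12, "ty": -1, "tz": 13, "rx": 0, "ry": 0, "rz": 0, "jaw": -1}]'

```text
time: 4.82
tcp_pos: [511.1, -91.5, 244.1]
eef_rot: [-179.3, -0.2, 85.2]
force: [-12.6, 4.5, 6.1]
width: 0.115
grasp_force: 58.4
```

Request:
drive_tool --increments '[{"tx": 11, "ty": -1, "tz": 12, "rx": 0, "ry": 0, "rz": 0, "jaw": -1}, {"tx": 14, "ty": -1, "tz": 11, "rx": 0, "ry": 0, "rz": 0, "jaw": -1}, {"tx": 15, "ty": -1, "tz": 9.5, "rx": 0, "ry": 0, "rz": 0, "jaw": -1}, {"tx": 16, "ty": -1.5, "tz": 8, "rx": 0, "ry": 0, "rz": 0, "jaw": -1}, {"tx": 16.5, "ty": -1.5, "tz": 6.5, "rx": 0, "ry": 0, "rz": 0, "jaw": -1}, {"tx": 8, "ty": -0.5, "tz": 2.5, "rx": 0, "ry": 0, "rz": 0, "jaw": -1}, {"tx": 0, "ty": 0, "tz": 0, "rx": 0, "ry": 0, "rz": 0, "jaw": -1}]'

```text
time: 5.7
tcp_pos: [598.9, -97.6, 296.7]
eef_rot: [179.7, -0.2, 85.3]
force: [-2.8, 5.0, 8.4]
width: 0.115
grasp_force: 62.9
```

Request:
drive_tool --increments '[{"tx": 5, "ty": 0, "tz": 1, "rx": 0, "ry": 0, "rz": 0, "jaw": -1}, {"tx": 5, "ty": -0.5, "tz": 1, "rx": 0, "ry": 0, "rz": 0, "jaw": -1}, {"tx": 0, "ty": 0, "tz": 0, "rx": 0, "ry": 0, "rz": 0, "jaw": -1}]'

```text
time: 6.08
tcp_pos: [607.1, -98.2, 298.9]
eef_rot: [179.9, -0.2, 85.3]
force: [-6.2, 5.8, 11.5]
width: 0.115
grasp_force: 63.3
```

Request:
drive_tool --increments '[{"tx": 5, "ty": 0, "tz": 1, "rx": 0, "ry": 0, "rz": 0, "jaw": -1}, {"tx": 5, "ty": -0.5, "tz": 0, "rx": 0, "ry": 0, "rz": 0, "jaw": -1}, {"tx": 0, "ty": 0, "tz": 0, "rx": 0, "ry": 0, "rz": 0, "jaw": -1}]'

```text
time: 6.45
tcp_pos: [610.6, -98.4, 299.7]
eef_rot: [-179.2, -0.4, 85.3]
force: [-22.8, 8.7, 20.0]
width: 0.113
grasp_force: 64.3
```

Request:
drive_tool --increments '[{"tx": 0, "ty": 0, "tz": 0, "rx": 0, "ry": 0, "rz": 0, "jaw": -0.4}, {"tx": -4, "ty": 0, "tz": 0, "rx": 0, "ry": 0, "rz": 0, "jaw": -0.4}, {"tx": -4, "ty": 0, "tz": 0, "rx": 0, "ry": 0, "rz": 0, "jaw": -0.4}, {"tx": 0, "ty": 0, "tz": 0, "rx": 0, "ry": 0, "rz": 0, "jaw": -0.4}, {"tx": 0, "ty": 0, "tz": 0, "rx": 0, "ry": 0, "rz": 0, "jaw": -0.4}]'

```text
time: 7.08
tcp_pos: [608.8, -101.1, 297.0]
eef_rot: [179.9, 0.0, 85.2]
force: [-0.3, 0.5, 0.5]
width: 0.302
grasp_force: 0.0
```

Run:
```python
from h import *
import pickle
V={n:grab(n) for n in("scene","top","wrist")}
pickle.dump(V,open("v2.pkl","wb"))
print(status.get_state()["force"])
a=cv2.resize(V["top"]["c"][110:240,290:450],None,fx=2.5,fy=2.5,interpolation=2)
b=cv2.resize(V["scene"]["c"][110:240,310:470],None,fx=2.5,fy=2.5,interpolation=2)
c=cv2.resize(V["wrist"]["c"],(400,250))
z=np.zeros((250,400,3),np.uint8)
cv2.imwrite("pics/o2.png",np.vstack([np.hstack([a,b]),np.hstack([c,z])])[:,:,::-1])
```

```text
[ 0.40841817  0.24255774 -0.17969921]
```

View pics/o2.png

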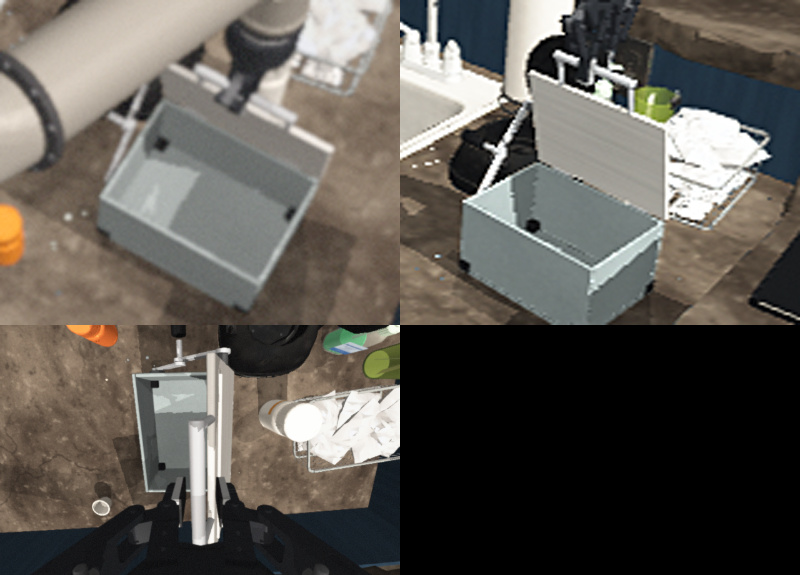

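With the fingers open the force is zero and the stay is straight, so the lid stands open by itself. I'll withdraw upward and go over the small jar.

Request:
drive_tool --increments '[{"tx": -1, "ty": 0, "tz": 15, "rx": 0, "ry": 0, "rz": 0, "jaw": -0.4}, {"tx": 0, "ty": 0, "tz": 25, "rx": 0, "ry": 0, "rz": 0, "jaw": -0.4}, {"tx": 0, "ty": 0, "tz": 30, "rx": 0, "ry": 0, "rz": 0, "jaw": -0.4}, {"tx": -10, "ty": 20, "tz": 10, "rx": 0, "ry": 0, "rz": 0, "jaw": 0}, {"tx": -10, "ty": 40, "tz": 0, "rx": 0, "ry": 0, "rz": 0.18, "jaw": 0.5}, {"tx": -10, "ty": 45, "tz": 0, "rx": 0, "ry": 0, "rz": 0.18, "jaw": 1}, {"tx": -5, "ty": 45, "tz": -10, "rx": 0, "ry": 0, "rz": 0.18, "jaw": 1}, {"tx": -5, "ty": 45, "tz": -25, "rx": 0, "ry": 0, "rz": 0.18, "jaw": 1}, {"tx": -5, "ty": 45, "tz": -25, "rx": 0, "ry": 0, "rz": 0.18, "jaw": 1}, {"tx": 0, "ty": 45, "tz": -25, "rx": 0, "ry": 0, "rz": 0.18, "jaw": 1}, {"tx": 0, "ty": 40, "tz": -25, "rx": 0, "ry": 0, "rz": 0.18, "jaw": 1}, {"tx": 0, "ty": 10, "tz": -20, "rx": 0, "ry": 0, "rz": 0.18, "jaw": 1}]'

```text
time: 8.72
tcp_pos: [561.7, 238.5, 246.5]
eef_rot: [179.9, -0.0, 168.3]
force: [-0.1, -1.4, -0.8]
width: 1.0
grasp_force: 0.0
```

Request:
drive_tool --increments '[{"tx": 0, "ty": 0, "tz": -20, "rx": 0, "ry": 0, "rz": 0.13, "jaw": 1}, {"tx": 0, "ty": 0, "tz": 0, "rx": 0, "ry": 0, "rz": 0, "jaw": 1}]'

```text
time: 8.98
tcp_pos: [561.9, 233.9, 226.3]
eef_rot: [-179.9, -0.1, 175.1]
force: [0.5, -0.3, 0.0]
width: 0.998
grasp_force: 0.0
```

Run:
```python
from h import *
import pickle
v=grab("wrist"); pickle.dump(v,open("v3.pkl","wb")); c=v["c"]
s=status.get_state(); print(s["tcp_pos"],s["eef_rot"])
for P in [(567,238,98),(563,238,0)]: print(P,proj(v,P).round())
cv2.imwrite("pics/w3.png",c[:,:,::-1])
```

```text
[562.69227625 233.82367008 227.46424969] [-1.79997652e+02  1.56297675e-02  1.74983210e+02]
(567, 238, 98) [[328. 197.]]
(563, 238, 0) [[326. 171.]]
```

View pics/w3.png

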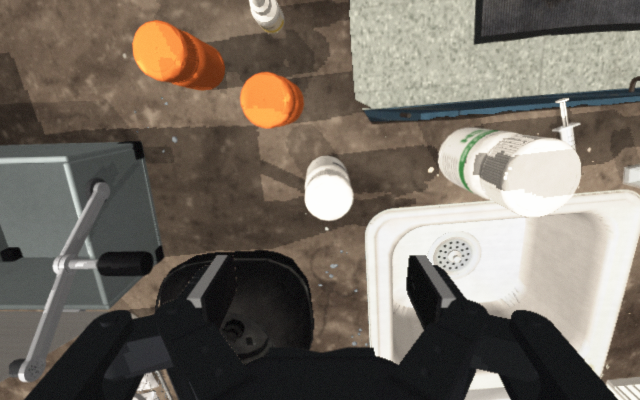

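The jar's cap is at (329,198) in the wrist picture, matching the estimate. It stands free between the bowl and the sink rim, so I descend and grip.

Run:
```python
from h import *
import pickle
v=pickle.load(open("v3.pkl","rb"));t=pickle.load(open("v0.pkl","rb"))["top"];t2=pickle.load(open("v2.pkl","rb"))
print(onz(v,(329,199),98),tri([ray(v,(329,199)),ray(t,(276,145.3))]))
print('knob',tri([ray(v,(126,263)),ray(t2["wrist"],(179*1.6,330*1.6-520+0))]), onz(v,(126,263),150), onz(v,(126,263),160))
```

```text
[569.55765393 238.9765707   98.        ] (array([570.81457666, 239.3533463 ,  90.62771388]), [np.float64(1.0618123144312446), np.float64(1.061812314431204)])
knob (array([594.86279636,  60.07513529, 145.70494813]), [np.float64(2.4174780529051283), np.float64(2.4174780529049005)]) [594.91829148  64.5011162  150.        ] [589.90359344  72.46270724 160.        ]
```

Request:
drive_tool --increments '[{"tx": 3, "ty": 4, "tz": -40, "rx": 0, "ry": 0, "rz": 0, "jaw": 1}, {"tx": 0, "ty": 0, "tz": -40, "rx": 0, "ry": 0, "rz": 0, "jaw": 1}, {"tx": 0, "ty": 0, "tz": 0, "rx": 0, "ry": 0, "rz": 0, "jaw": 1}]'

```text
time: 9.4
tcp_pos: [564.0, 237.3, 145.5]
eef_rot: [-179.9, -0.2, 175.0]
force: [-0.2, 0.6, 0.1]
width: 1.001
grasp_force: 0.0
```

Request:
drive_tool --increments '[{"tx": 4, "ty": 1.5, "tz": -30, "rx": 0, "ry": 0, "rz": 0, "jaw": 1}, {"tx": 0, "ty": 0, "tz": -30, "rx": 0, "ry": 0, "rz": 0, "jaw": 1}, {"tx": 0, "ty": 0, "tz": -27, "rx": 0, "ry": 0, "rz": 0, "jaw": 1}, {"tx": 0, "ty": 0, "tz": 0, "rx": 0, "ry": 0, "rz": 0, "jaw": -1}, {"tx": 0, "ty": 0, "tz": 0, "rx": 0, "ry": 0, "rz": 0, "jaw": -1}, {"tx": 0, "ty": 0, "tz": 0, "rx": 0, "ry": 0, "rz": 0, "jaw": -1}, {"tx": 0, "ty": 0, "tz": 0, "rx": 0, "ry": 0, "rz": 0, "jaw": -1}]'

```text
time: 10.28
tcp_pos: [572.0, 240.3, 63.0]
eef_rot: [179.8, 0.3, 175.1]
force: [0.8, -0.5, 7.8]
width: 0.529
grasp_force: 62.2
```

Request:
drive_tool --increments '[{"tx": 0, "ty": 0, "tz": 15, "rx": 0, "ry": 0, "rz": 0, "jaw": -1}, {"tx": 0, "ty": 0, "tz": 25, "rx": 0, "ry": 0, "rz": 0, "jaw": -1}, {"tx": 0, "ty": 0, "tz": 35, "rx": 0, "ry": 0, "rz": 0, "jaw": -1}, {"tx": 0, "ty": 0, "tz": 35, "rx": 0, "ry": 0, "rz": 0, "jaw": -1}, {"tx": -10, "ty": 0, "tz": 35, "rx": 0, "ry": 0, "rz": 0, "jaw": -1}, {"tx": -10, "ty": 0, "tz": 35, "rx": 0, "ry": 0, "rz": 0, "jaw": -1}, {"tx": -9, "ty": -10, "tz": 30, "rx": 0, "ry": 0, "rz": 0, "jaw": -1}, {"tx": 0, "ty": -20, "tz": 5, "rx": 0, "ry": 0, "rz": 0, "jaw": -1}, {"tx": 0, "ty": 0, "tz": 0, "rx": 0, "ry": 0, "rz": 0, "jaw": -1}]'

```text
time: 11.4
tcp_pos: [540.7, 206.3, 274.9]
eef_rot: [-179.9, 0.0, 174.9]
force: [-0.1, -0.2, -2.2]
width: 0.527
grasp_force: 61.7
```

Run:
```python
from h import *
import pickle
V={n:grab(n) for n in("scene","top","wrist")}
pickle.dump(V,open("v4.pkl","wb"))
s=status.get_state(); print(s["tcp_pos"],s["force"],s["width"])
w=cv2.resize(V["wrist"]["c"],(480,300))
b=cv2.resize(V["scene"]["c"][90:240,230:390],(320,300),interpolation=2)
cv2.imwrite("pics/o4.png",np.hstack([w,b])[:,:,::-1])
```

```text
[539.68691317 209.65404399 273.27450868] [-0.65606297  0.99106177 -1.06081143] 0.5317792406822778
```

View pics/o4.png

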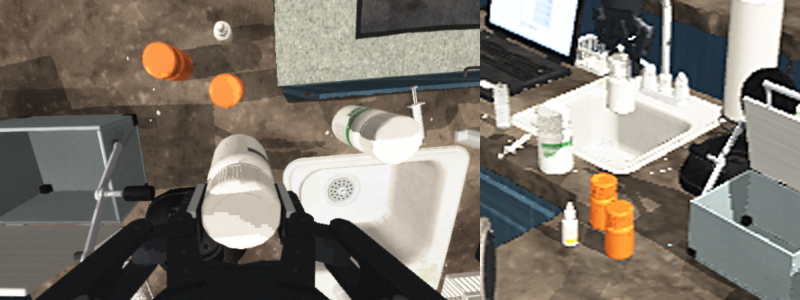

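The jar is held upright at its cap, with its top at about (241,215) in the left panel. I'll carry it over the chest.

Request:
drive_tool --increments '[{"tx": 0, "ty": -30, "tz": 0, "rx": 0, "ry": 0, "rz": 0, "jaw": -1}, {"tx": 0, "ty": -40, "tz": 0, "rx": 0, "ry": 0, "rz": 0, "jaw": -1}, {"tx": 0, "ty": -40, "tz": 0, "rx": 0, "ry": 0, "rz": 0, "jaw": -1}, {"tx": 0, "ty": -40, "tz": 0, "rx": 0, "ry": 0, "rz": 0, "jaw": -1}, {"tx": 0, "ty": -40, "tz": 0, "rx": 0, "ry": 0, "rz": 0, "jaw": -1}, {"tx": 0, "ty": -40, "tz": 0, "rx": 0, "ry": 0, "rz": 0, "jaw": -1}, {"tx": 0, "ty": -40, "tz": 0, "rx": 0, "ry": 0, "rz": 0, "jaw": -1}, {"tx": 0, "ty": -30, "tz": 0, "rx": 0, "ry": 0, "rz": 0, "jaw": -1}, {"tx": 0, "ty": -5, "tz": -10, "rx": 0, "ry": 0, "rz": 0, "jaw": -1}, {"tx": 0, "ty": 0, "tz": -30, "rx": 0, "ry": 0, "rz": 0, "jaw": -1}, {"tx": 0, "ty": 0, "tz": -20, "rx": 0, "ry": 0, "rz": 0, "jaw": -1}]'

```text
time: 12.92
tcp_pos: [539.6, -93.0, 212.1]
eef_rot: [179.9, -0.2, 175.3]
force: [0.2, 0.2, -1.7]
width: 0.532
grasp_force: 61.7
```

Run:
```python
from h import *
V={n:grab(n) for n in("scene","wrist")}
s=status.get_state(); print(s["tcp_pos"],s["force"],s["width"],s["q"])
w=cv2.resize(V["wrist"]["c"],(480,300))
b=cv2.resize(V["scene"]["c"][90:240,300:460],(320,300),interpolation=2)
cv2.imwrite("pics/o5.png",np.hstack([w,b])[:,:,::-1])
```

```text
[538.31180527 -92.84625874 211.20216344] [-1.35232513  0.52072645 -0.82059866] 0.5298541901040416 [-21.64598037  15.38689858  32.44717189 104.13457831  -9.13980952
  63.5084014   99.31410673]
```

View pics/o5.png

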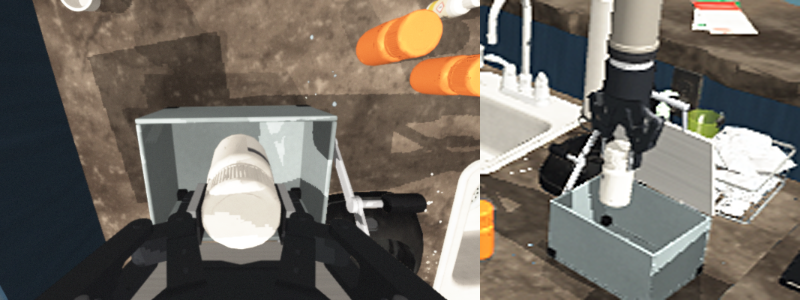

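The jar hangs over the chest's opening, clear of its walls and of the standing lid. I'll lower it.

Request:
drive_tool --increments '[{"tx": 0, "ty": -1, "tz": -25, "rx": 0, "ry": 0, "rz": 0, "jaw": -1}, {"tx": 0, "ty": -1, "tz": -30, "rx": 0, "ry": 0, "rz": 0, "jaw": -1}, {"tx": 0, "ty": 0, "tz": -30, "rx": 0, "ry": 0, "rz": 0, "jaw": -1}, {"tx": 0, "ty": 0, "tz": -30, "rx": 0, "ry": 0, "rz": 0, "jaw": -1}, {"tx": 0, "ty": 0, "tz": -15, "rx": 0, "ry": 0, "rz": 0, "jaw": -1}, {"tx": 0, "ty": 0, "tz": -5, "rx": 0, "ry": 0, "rz": 0, "jaw": -1}, {"tx": 0, "ty": 0, "tz": 0, "rx": 0, "ry": 0, "rz": 0, "jaw": -1}]'

```text
time: 13.9
tcp_pos: [541.0, -97.2, 80.4]
eef_rot: [180.0, 0.1, 175.2]
force: [0.3, -0.5, 0.3]
width: 0.53
grasp_force: 61.7
```

Request:
drive_tool --increments '[{"tx": 0, "ty": 0, "tz": -4, "rx": 0, "ry": 0, "rz": 0, "jaw": -1}, {"tx": 0, "ty": 0, "tz": -3, "rx": 0, "ry": 0, "rz": 0, "jaw": -1}, {"tx": 0, "ty": 0, "tz": 0, "rx": 0, "ry": 0, "rz": 0, "jaw": -1}]'

```text
time: 14.28
tcp_pos: [540.2, -97.3, 72.8]
eef_rot: [180.0, -0.0, 175.1]
force: [-0.4, 0.3, -1.6]
width: 0.533
grasp_force: 61.8
```

Request:
drive_tool --increments '[{"tx": 0, "ty": 0, "tz": -3, "rx": 0, "ry": 0, "rz": 0, "jaw": -1}, {"tx": 0, "ty": 0, "tz": -2, "rx": 0, "ry": 0, "rz": 0, "jaw": -1}, {"tx": 0, "ty": 0, "tz": 0, "rx": 0, "ry": 0, "rz": 0, "jaw": -1}]'

```text
time: 14.65
tcp_pos: [540.8, -97.5, 69.0]
eef_rot: [180.0, 0.0, 175.1]
force: [-1.7, 0.7, 6.7]
width: 0.528
grasp_force: 62.6
```

Request:
drive_tool --increments '[{"tx": 0, "ty": 0, "tz": 0, "rx": 0, "ry": 0, "rz": 0, "jaw": 0.7}, {"tx": 0, "ty": 0, "tz": 0, "rx": 0, "ry": 0, "rz": 0, "jaw": 0.7}, {"tx": 0, "ty": 0, "tz": 0, "rx": 0, "ry": 0, "rz": 0, "jaw": 0.7}, {"tx": 0, "ty": 0, "tz": 0, "rx": 0, "ry": 0, "rz": 0, "jaw": 0.7}, {"tx": 0, "ty": 0, "tz": 20, "rx": 0, "ry": 0, "rz": 0, "jaw": 0.7}, {"tx": 0, "ty": 0, "tz": 30, "rx": 0, "ry": 0, "rz": 0, "jaw": 0.7}, {"tx": -3, "ty": 0, "tz": 40, "rx": 0, "ry": 0, "rz": 0, "jaw": 0.7}, {"tx": -5, "ty": 0, "tz": 40, "rx": 0, "ry": 0, "rz": 0, "jaw": 0.7}, {"tx": -5, "ty": 0, "tz": 40, "rx": 0, "ry": 0, "rz": 0, "jaw": 0.7}, {"tx": -5, "ty": 0, "tz": 40, "rx": 0, "ry": 0, "rz": 0, "jaw": 0.7}]'

```text
time: 15.9
tcp_pos: [521.9, -97.4, 279.1]
eef_rot: [180.0, -0.0, 175.1]
force: [0.4, 0.4, 0.2]
width: 0.848
grasp_force: 0.0
```

Run:
```python
from h import *
import pickle
V={n:grab(n) for n in("top","scene","wrist")}; pickle.dump(V,open("v6.pkl","wb"))
s=status.get_state(); print(s["tcp_pos"],s["force"],s["width"],s["q"])
w=cv2.resize(V["wrist"]["c"],(480,300))
b=cv2.resize(V["scene"]["c"][110:260,300:460],(320,300),interpolation=2)
cv2.imwrite("pics/o6.png",np.hstack([w,b])[:,:,::-1])
```

```text
[523.50087294 -97.76016771 280.05534436] [ 0.0091531  -0.13797388 -0.05418426] 0.8499877187739305 [-23.72167274   9.79242701  34.06134775 101.13389806  -5.88068049
  70.54919003  97.02308017]
```

View pics/o6.png

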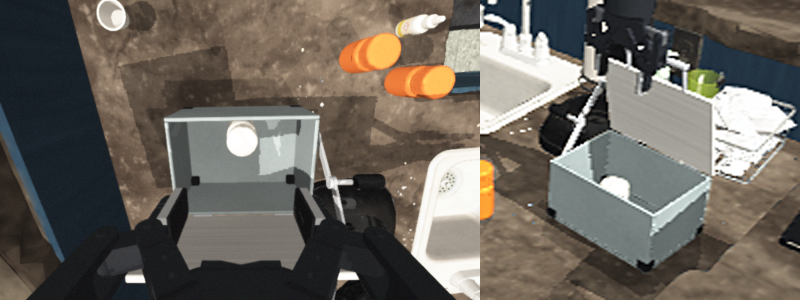

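The jar stands upright and released in the chest at (243,138) in the left panel, and the lid is still locked. The picture budget is used, so the knob comes from masks.

Run:
```python
from h import *
import pickle
v3=pickle.load(open("v3.pkl","rb")); v6=pickle.load(open("v6.pkl","rb"))["wrist"]
for y in(48,66,84): print(y,proj(v3,(598,y,150)).round(),proj(v6,(598,y,150)).round())
g=cv2.cvtColor(v3["c"],cv2.COLOR_RGB2GRAY)
print("v3");sub=g[240:290:2,88:164:3]
for i,r in enumerate(sub): print(240+2*i,''.join('#' if p<45 else '+' if p<90 else '.' for p in r))
p=proj(v6,(598,66,150))[0].astype(int); g=cv2.cvtColor(v6["c"],cv2.COLOR_RGB2GRAY)
print("v6",p);
for y in range(p[1]-24,p[1]+26,2): print(y,''.join('#' if q<35 else '+' if q<70 else '.' for q in g[y,p[0]-60:p[0]+60:2]))
```

```text
48 [[108. 268.]] [[470. 246.]]
66 [[129. 266.]] [[487. 244.]]
84 [[149. 265.]] [[504. 243.]]
v3
240 .+++++++++++++++++++++++++
242 ..++++++++++++++++++++++++
244 ..++++++++++++++++++++++++
246 ..++++++++++++++++++++++#+
248 ..+++++++++++++++++++++##+
250 ..+++++++++++++++++++++##+
252 ..++++###############++##+
254 ...++#################+###
256 ...++#################+###
258 ...+##################+##+
260 ....##################+##.
262 ...+##################+#..
264 ...+##################+...
266 ...+##################....
268 ...+##################....
270 ++..#################+....
272 ++..#################.....
274 .+..+###############+.....
276 ++...++++++++++++++.......
278 ++...+++++++++++++........
280 +++..++++++++++++........+
282 ..+..++++++++++++........#
284 +++..+++++++++++.........#
286 .+....+++++++++.........##
288 +++...+++++++++.......+.##
v6 [487 244]
220 ......+++++++++..++.+.......+++.............................
222 .......+++.......+......+...++++............................
224 .......++............++++++.++++............................
226 .......++........
[... 708 characters left out ...]
..###############################.................
250 #####.......+#############################++................
252 ######++....+############..#################+...............
254 ########.....################################+..............
256 ########.....#################################..............
258 ########.....+#################################.............
260 ########.....+#################################+............
262 ########......#####++###########################............
264 ########+.....++++++++##########################............
266 +########.....++++.....+########################..+.........
268 ###+#####.....+##+.....+#+++####################++..........
```

Run:
```python
from h import *
import pickle
v3=pickle.load(open("v3.pkl","rb")); v6=pickle.load(open("v6.pkl","rb"))["wrist"]; v0=pickle.load(open("v0.pkl","rb"))
print(tri([ray(v3,(126,263)),ray(v6,(491.5,240))]))
for z in(148,152): print(onz(v3,(126,263),z),onz(v6,(491.5,240),z))
# chest yaw/pos from the lid-shut wrist picture v1 (plate bright)
v1=pickle.load(open("v1.pkl","rb"))
for p in((375,73),(561,71),(516,294),(323,133),(324,258)): print(p,onz(v1,p,123 if p[0]>350 else 119).round(1))
# bowl
t=v0["top"]
for p in((205+500/3.6,95+218/3.6),(205+370/3.6,95+150/3.6)): print('bowl',onz(t,p,40).round())
```

```text
(array([592.12039363,  67.97215429, 154.01613025]), [np.float64(0.7010164360838539), np.float64(0.7010164360837394)])
[595.92123109  62.90879799 148.        ] [594.55211624  71.38468287 148.        ]
[593.91535188  66.09343441 152.        ] [592.40657336  68.99754738 152.        ]
(375, 73) [505.4  12.9 123. ]
(561, 71) [662.6   2.7 123. ]
(516, 294) [ 649.2 -216.   123. ]
(323, 133) [458.1 -32.8 119. ]
(324, 258) [ 448.9 -157.6  119. ]
bowl [662.  39.  40.]
bowl [669. 177.  40.]
```

Knob ≈ (594,67,152), which fits the geometry (pivot ≈ (546,71,93), chest yaw ≈ -4°). I'll go above it, turn to yaw 85 and tilt the hand back about 15° towards the robot, away from the bowl.

Request:
drive_tool --increments '[{"tx": -4, "ty": 5, "tz": 10, "rx": 0, "ry": 0, "rz": -0.157, "jaw": 0.1}, {"tx": 0, "ty": 15, "tz": 5, "rx": 0, "ry": 0, "rz": -0.157, "jaw": 0.1}, {"tx": 0, "ty": 20, "tz": 0, "rx": 0, "ry": 0, "rz": -0.157, "jaw": 0.1}, {"tx": 0, "ty": 20, "tz": 0, "rx": 0, "ry": 0, "rz": -0.157, "jaw": 0.1}, {"tx": 0, "ty": 20, "tz": 0, "rx": 0, "ry": 0, "rz": -0.157, "jaw": 0.1}, {"tx": 0, "ty": 20, "tz": 0, "rx": 0, "ry": 0, "rz": -0.157, "jaw": 0.1}, {"tx": 0, "ty": 20, "tz": 0, "rx": 0, "ry": 0, "rz": -0.157, "jaw": 0.1}, {"tx": 0, "ty": 20, "tz": 0, "rx": 0, "ry": 0, "rz": -0.157, "jaw": 0.1}, {"tx": 0, "ty": 20, "tz": 0, "rx": 0, "ry": 0, "rz": -0.157, "jaw": 0.1}, {"tx": 0, "ty": 5, "tz": 0, "rx": 0, "ry": 0, "rz": -0.157, "jaw": 0.1}]'

```text
time: 17.3
tcp_pos: [517.5, 69.5, 291.2]
eef_rot: [-179.9, 0.0, 85.0]
force: [0.1, -0.4, -0.6]
width: 0.55
grasp_force: 0.0
```

Request:
drive_tool --increments '[{"tx": 5, "ty": 0, "tz": 0, "rx": -0.009, "ry": -0.13, "rz": 0, "jaw": 0.1}, {"tx": 15, "ty": 0, "tz": -20, "rx": -0.009, "ry": -0.13, "rz": 0, "jaw": 0.1}, {"tx": 20, "ty": 0, "tz": -25, "rx": 0, "ry": 0, "rz": 0, "jaw": 0.1}, {"tx": 15, "ty": 0, "tz": -25, "rx": 0, "ry": 0, "rz": 0, "jaw": 0.1}, {"tx": 0, "ty": 0, "tz": 0, "rx": 0, "ry": 0, "rz": 0, "jaw": 0.1}]'

```text
time: 17.92
tcp_pos: [571.6, 67.1, 219.6]
eef_rot: [165.4, -0.0, 85.2]
force: [-0.1, -0.7, -0.2]
width: 0.554
grasp_force: 0.0
```

Run:
```python
from h import *
import pickle
v=grab("wrist"); pickle.dump(v,open("v7.pkl","wb"))
s=status.get_state(); print(s["tcp_pos"],s["eef_rot"],s["width"],s["q"].round())
for y in(49,67,85): print(proj(v,(594,y,152)).round())
p=proj(v,(594,67,152))[0].astype(int); g=cv2.cvtColor(v["c"],cv2.COLOR_RGB2GRAY)
for y in range(p[1]-60,p[1]+60,3): print(y,''.join('#' if q<35 else '+' if q<70 else '.' for q in g[min(y,399),p[0]-90:p[0]+90:2]))
print(p)
```

```text
[572.21932396  67.17237355 221.12197804] [ 1.65258787e+02 -8.16438812e-02  8.51845386e+01] 0.5503194423108757 [-46.   9.  36. 111.  -2.  47. -14.]
[[328. 230.]]
[[326. 208.]]
[[324. 186.]]
148 .......................................................##++#########+......+++++++++++++++
151 ..............................+........................##++#########+.......+.++++++++++++
154 .......................................................+##+#########+.........++++++..++++
157 ............................................++....+....+##+#########+........+++++++++++++
160 ............................................+++.........##+#########+...+....+++++++++++++
163 ........................................................##+#########+++##++..+++++++++++++
166 ........................................................############++###+++.+++++++++++++
169 ........................................................#############+###++++++++++++++##+
172 ........................................................+##+############+..+++++++++++++++
175 ......................................+.............
[... 2198 characters left out ...]
.........................
247 ........+.........##..............................................##......................
250 ........++.......+##..............................................##......................
253 .................###..............................................###.....................
256 .......+##+.....+###.............................................+###......+##+...........
259 .....+####......####+............................................+####......+###+.........
262 ....+####......+####.............................................#####+......+###+........
265 ...++++++......#####.............................................######......+++++........
[326 208]
```

The knob is centred at (326,208) in the wrist image, exactly where predicted. Now I slide in, grip and check.

Request:
drive_tool --increments '[{"tx": 7, "ty": 0, "tz": -20, "rx": 0, "ry": 0, "rz": 0, "jaw": 0.1}, {"tx": 8, "ty": 0, "tz": -25, "rx": 0, "ry": 0, "rz": 0, "jaw": 0.1}, {"tx": 7, "ty": 0, "tz": -25, "rx": 0, "ry": 0, "rz": 0, "jaw": 0.1}, {"tx": 5, "ty": 0, "tz": -17, "rx": 0, "ry": 0, "rz": 0, "jaw": 0.1}, {"tx": 0, "ty": 0, "tz": 0, "rx": 0, "ry": 0, "rz": 0, "jaw": 0.1}]'

```text
time: 18.6
tcp_pos: [599.8, 67.6, 135.1]
eef_rot: [165.2, -0.2, 85.2]
force: [0.6, -0.3, 0.3]
width: 0.552
grasp_force: 0.0
```

Request:
drive_tool --increments '[{"tx": 0, "ty": 0, "tz": -1, "rx": 0, "ry": 0, "rz": 0, "jaw": -1}, {"tx": 0, "ty": 0, "tz": 0, "rx": 0, "ry": 0, "rz": 0, "jaw": -1}, {"tx": 0, "ty": 0, "tz": 0, "rx": 0, "ry": 0, "rz": 0, "jaw": -1}, {"tx": 0, "ty": 0, "tz": 0, "rx": 0, "ry": 0, "rz": 0, "jaw": -1}]'

```text
time: 19.1
tcp_pos: [600.6, 67.8, 135.3]
eef_rot: [165.0, -0.2, 85.2]
force: [-0.1, -1.4, 0.8]
width: 0.215
grasp_force: 58.5
```

Request:
drive_tool --increments '[{"tx": 4, "ty": 0, "tz": -3.5, "rx": 0, "ry": 0, "rz": 0, "jaw": -1}, {"tx": 3.5, "ty": -0.5, "tz": -4, "rx": 0, "ry": 0, "rz": 0, "jaw": -1}, {"tx": 3.5, "ty": 0, "tz": -4, "rx": 0, "ry": 0, "rz": 0, "jaw": -1}, {"tx": 3, "ty": -0.5, "tz": -4.5, "rx": 0, "ry": 0, "rz": 0, "jaw": -1}, {"tx": 3, "ty": 0, "tz": -4.5, "rx": 0, "ry": 0, "rz": 0, "jaw": -1}]'

```text
time: 19.73
tcp_pos: [617.8, 66.6, 114.0]
eef_rot: [165.0, -0.2, 85.2]
force: [0.9, 0.2, 0.1]
width: 0.21
grasp_force: 58.5
```

Request:
drive_tool --increments '[{"tx": 2.5, "ty": 0, "tz": -4.5, "rx": 0, "ry": 0, "rz": 0, "jaw": -1}, {"tx": 2, "ty": 0, "tz": -5, "rx": 0, "ry": 0, "rz": 0, "jaw": -1}, {"tx": 2, "ty": 0, "tz": -5, "rx": 0, "ry": 0, "rz": 0, "jaw": -1}, {"tx": 1.5, "ty": 0, "tz": -5, "rx": 0, "ry": 0, "rz": 0, "jaw": -1}, {"tx": 1, "ty": 0, "tz": -5, "rx": 0, "ry": 0, "rz": 0, "jaw": -1}, {"tx": 1, "ty": 0, "tz": -5.5, "rx": 0, "ry": 0, "rz": 0, "jaw": -1}, {"tx": 0.5, "ty": 0, "tz": -5.5, "rx": 0, "ry": 0, "rz": 0, "jaw": -1}]'

```text
time: 20.6
tcp_pos: [627.0, 66.0, 77.7]
eef_rot: [165.2, -0.2, 85.2]
force: [2.5, -3.0, -8.1]
width: 0.213
grasp_force: 58.7
```

Request:
drive_tool --increments '[{"tx": 0, "ty": 0, "tz": -5, "rx": 0, "ry": 0, "rz": 0, "jaw": -1}, {"tx": -0.5, "ty": 0, "tz": -5, "rx": 0, "ry": 0, "rz": 0, "jaw": -1}, {"tx": -0.5, "ty": 0, "tz": -5, "rx": 0, "ry": 0, "rz": 0, "jaw": -1}, {"tx": -1, "ty": 0, "tz": -5, "rx": 0, "ry": 0, "rz": 0, "jaw": -1}, {"tx": -1, "ty": 0, "tz": -4, "rx": 0, "ry": 0, "rz": 0, "jaw": -1}]'

```text
time: 21.22
tcp_pos: [623.7, 66.1, 54.1]
eef_rot: [165.2, -0.2, 85.2]
force: [-2.1, -5.2, -5.6]
width: 0.213
grasp_force: 59.1
```

Request:
drive_tool --increments '[{"tx": -0.5, "ty": 0, "tz": -3, "rx": 0, "ry": 0, "rz": 0, "jaw": -1}, {"tx": -1, "ty": 0, "tz": -3, "rx": 0, "ry": 0, "rz": 0, "jaw": -1}, {"tx": -1, "ty": 0, "tz": -3, "rx": 0, "ry": 0, "rz": 0, "jaw": -1}, {"tx": -1, "ty": 0, "tz": -3, "rx": 0, "ry": 0, "rz": 0, "jaw": -1}, {"tx": -1.5, "ty": 0, "tz": -3, "rx": 0, "ry": 0, "rz": 0, "jaw": -1}, {"tx": -1, "ty": 0, "tz": -2, "rx": 0, "ry": 0, "rz": 0, "jaw": -1}, {"tx": 0, "ty": 0, "tz": 0, "rx": 0, "ry": 0, "rz": 0, "jaw": -1}]'

```text
time: 22.1
tcp_pos: [616.7, 66.5, 37.7]
eef_rot: [165.3, -0.2, 85.2]
force: [-8.4, -4.1, 2.3]
width: 0.213
grasp_force: 59.9
```

Request:
drive_tool --increments '[{"tx": -1, "ty": 0, "tz": -2, "rx": 0, "ry": 0, "rz": 0, "jaw": -1}, {"tx": -1, "ty": 0, "tz": -2, "rx": 0, "ry": 0, "rz": 0, "jaw": -1}, {"tx": -1, "ty": 0, "tz": -1, "rx": 0, "ry": 0, "rz": 0, "jaw": -1}, {"tx": 0, "ty": 0, "tz": 0, "rx": 0, "ry": 0, "rz": 0, "jaw": -1}]'

```text
time: 22.6
tcp_pos: [615.7, 66.7, 35.9]
eef_rot: [165.1, -0.4, 85.2]
force: [-16.1, -5.3, 23.3]
width: 0.213
grasp_force: 62.3
```

Run:
```python
from h import *
import pickle
V0=pickle.load(open("v0.pkl","rb")); 
for n,x0,x1,y0,y1 in(("top",325,420,150,235),("scene",330,415,172,245)):
    v=grab(n); a=v["c"][y0:y1,x0:x1].astype(float).mean(2); b=V0[n]["c"][y0:y1,x0:x1].astype(float).mean(2)
    d=abs(cv2.GaussianBlur(a-b,(3,3),0)); print(n)
    for r in d[::4,::2]: print(''.join('#' if q>60 else '+' if q>25 else '.' for q in r))
```

```text
top
#++###+.........................................
+++##++.........................................
##+.............................................
................................................
++..............................................
+...............................................
................................................
................................................
................................................
...+............................................
................................................
................................................
................................................
................................................
................................................
................................................
................................................
................................................
................................................
................................................
................................................
................................................
scene
....++.....................................
#+++.....+.................................
#+...+.....................................
+.+........................................
..+........................................
...........................................
...........................................
...........................................
...........................................
...........................................
...........................................
...........................................
...........................................
...........................................
...........................................
...........................................
...........................................
...........................................
...........................................
```

Apart from the hand, the chest looks just as it did at the start, so the lid is shut. I'll release the knob and withdraw.

Request:
drive_tool --increments '[{"tx": 1, "ty": 0, "tz": 3, "rx": 0, "ry": 0, "rz": 0, "jaw": -0.1}, {"tx": 0, "ty": 0, "tz": 0, "rx": 0, "ry": 0, "rz": 0, "jaw": -0.1}, {"tx": 0, "ty": 0, "tz": 0, "rx": 0, "ry": 0, "rz": 0, "jaw": -0.1}, {"tx": -2, "ty": 0, "tz": 8, "rx": 0, "ry": 0, "rz": 0, "jaw": -0.1}, {"tx": -5, "ty": 0, "tz": 20, "rx": 0, "ry": 0, "rz": 0, "jaw": -0.1}, {"tx": -8, "ty": 0, "tz": 30, "rx": 0, "ry": 0, "rz": 0, "jaw": -0.1}, {"tx": -8, "ty": 0, "tz": 30, "rx": 0, "ry": 0, "rz": 0, "jaw": -0.1}, {"tx": -8, "ty": 0, "tz": 30, "rx": 0, "ry": 0, "rz": 0, "jaw": -0.1}, {"tx": -8, "ty": 0, "tz": 30, "rx": 0, "ry": 0, "rz": 0, "jaw": -0.1}, {"tx": -8, "ty": 10, "tz": 40, "rx": 0, "ry": 0, "rz": 0, "jaw": -0.1}, {"tx": 0, "ty": 0, "tz": 20, "rx": 0, "ry": 0, "rz": 0, "jaw": -0.1}, {"tx": 0, "ty": 0, "tz": 0, "rx": 0, "ry": 0, "rz": 0, "jaw": -0.1}]'

```text
time: 24.2
tcp_pos: [570.9, 76.8, 246.6]
eef_rot: [164.8, -0.4, 85.2]
force: [-0.5, -0.4, -0.3]
width: 0.451
grasp_force: 0.0
```

Run:
```python
from h import *
import pickle
V0=pickle.load(open("v0.pkl","rb"))
s=status.get_state(); print(s["tcp_pos"],s["force"])
for n,x0,x1,y0,y1 in(("top",325,420,150,235),("scene",330,415,172,245)):
    v=grab(n); a=v["c"][y0:y1,x0:x1].astype(float).mean(2); b=V0[n]["c"][y0:y1,x0:x1].astype(float).mean(2)
    d=abs(cv2.GaussianBlur(a-b,(3,3),0)); print(n,(d>25).mean())
    for r in d[::12,::4]: print(''.join('#' if q>60 else '+' if q>25 else '.' for q in r))
```

```text
[570.86597155  76.7957628  246.57179185] [-0.53509885 -0.3615166  -0.32407978]
top 0.0
........................
........................
........................
........................
........................
........................
........................
........................
scene 0.0
......................
......................
......................
......................
......................
......................
......................
```

The chest shows no change from its shut state, and the hand is clear of everything.

```bash
python3 -c "
from rig import job; print(job.finish_job())"
```

```text
the job is handed in; nothing more can be done
None
```

I handed the job in at about 24 s. The chest is shut, the small jar was last seen standing upright inside before the lid came down, and the hand is clear; the verdict was not shown.

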